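# Offer up the strap-hinge leaf to the jamb block and hold it for the pin

## Robot

A 6-joint arm with a two-finger parallel gripper is mounted at the origin on the work surface. World frame = base frame: x ahead of the robot, y to its left, z up, the work surface at z = 0. Lengths are in m, angles in rad, forces in N, time in s.
With the tool pointing down it reaches from about 0.25 to 0.775 m from the base axis. Payload 4 kg.
Tool frame: the origin (TCP) lies at the centre of the arm's flange, where the gripper is bolted on; the fingertips stand 199 mm ahead of it and the grasp point (between the pads) lies 180 mm ahead of it (robot.tcp_to_tips is the distance from the TCP to the fingertips, in m); z points along the fingers, y is the line along which they close (so a half turn about z gives the same grasp; the last joint's range is limited). The gripper opens to 94 mm and grips with 3 to 60 N. Pads are 16 mm wide; open, the fingers measure 119 mm over their backs; the gripper's body (75 mm by 177 mm) begins 78 mm behind the grasp point.
Start: joints at [1.167, 0.087, 1.371, -0, 1.684, -0.103], TCP at [0.163, 0.525, 0.405] pointing down, gripper open.
Joint ranges: [-3.1, 3.1], [-0.76, 2.03], [0.27, 2.55], [-1.08, 4.22], [0.17, 2.65], [-2.57, 2.57]. Speed limits (rad/s): [2.79, 2.79, 3.14, 3.14, 3.14, 3.14].

## Interface

Orientations are given as [roll, pitch, yaw] about the fixed x, y, z axes, in that order (R = Rz(yaw) Ry(pitch) Rx(roll)).
In Python, from bench import telemetry, snapshot, ticket, robot gives the robot as it stands.
- The arm moves only by the tool apply_moves, never from a script. Its argument "moves" is a list that holds one entry, the list of rows, each a list of 5 numbers: the shift along the tool's x, y, z in units of 50 mm (1.0 is 50 mm), then the turn about the tool's z in units of 10 degrees (1.0 is 10 degrees), then the closure, from 0 (fully open) to 1 (shut). A call has 1 to 10 rows; each row is the pose to reach, as a shift and turn from the pose commanded when the call began, along the tool's axes at that moment; what a row does not reach only later rows make up. A row lasts 1/8 s, in which the tool goes at most 62.5 mm and 10.7 degrees, less where a joint would pass 70% of its speed; a pose out of reach is approached as far as the arm can. A call with a gripper value outside its range is refused whole. The fingers move at their own pace and stop on an object; the grip force is fixed at half the most. Time passes only in rows, so rows that repeat a pose let the fingers close. It gives the time, the measured TCP pose, the force, the opening and the grip force at its end, in the units of the state.
- telemetry.get_obs(): the state, without advancing time (a new reading comes with each control period).
- snapshot(name): name is "side" or "top"; returns a dict with "image" (480x640x3 uint8, red, green, blue), "fovy" (degrees; the focal length in pixels is half the picture's height over the tangent of half this angle, whatever the lens; pixels are square), "cx", "cy" (the principal point, pixels), "R" (3x3) and "t" (3): a world point X has camera coordinates R X + t. Camera axes: x right, y down, z forward; pixel columns grow to the right and rows downward; lengths in m; the calibration is good to about 2 mm. A picture is of the moment at which its call begins. There is no depth.
- ticket.close_job(): hands the job in; it is judged then, once.
The state is a dict: "time": time; "joint_positions": joint angles; "qvel": joint speeds; "joint_torque": joint torques, N m; "tool_pos": TCP position; "ee_rot": TCP orientation; "wrist_force": force on the tool from outside, world axes, zero at the start; "wrist_torque": the same for the moment, N m; "width": finger opening in m; "finger_force": force on a finger pad.
Only numpy, scipy, OpenCV 4.12 (cv2) and the standard library are available. Lean on these libraries where they do the work, as an engineer would, in place of code of your own. Each camera call takes 0.05 s, during which the arm holds its last target. There are 200 camera calls.

## Task

Pull the long steel strap-hinge leaf up out of the bench caddy and lower its knuckle gently between the two knuckles of the fixed leaf on the wooden jamb block, until all three knuckle holes line up so that the hinge pin could be pushed straight through. Finish while still holding the leaf there: it must hang from the gripper with its holes in line, not rest or lean on the block. Leave the pin and everything else on the bench where they are.

Things in the scene. Friction and masses are not known exactly. Their poses are not given: they have to be found in the camera images.
- leaf_grip (a point): Grasp point of the loose steel strap leaf (199 mm long, 0.2 to 0.4 kg): centre of its flat strap (26 wide, 8 thick), 44 mm below its rounded top. z along the strap away from the knuckle, x through the thickness, y across the width. It starts knuckle down in a caddy slot, leaning up to 6 degrees, by far the tallest thing there, its upper 100 mm clear. Any slot; width along the row.
- leaf_hole (a point): Centre of the loose leaf's knuckle bore. The knuckle is a tube (22 mm outside, 14 mm bore, 26 mm long) at the strap's lower end. This point is 144 mm below leaf_grip along the strap and 7 mm to its +x side (the strap is tangent to the tube). Same axes as leaf_grip: y is the bore axis. The leaf's lower end is 11 mm below it.
- jamb_axis (a point): Where the loose hole belongs: middle of the 34 mm gap between the two fixed knuckles (steel tubes, 22 mm outside, 14 mm bore, 32 mm long), on their bore axis, 101 mm above the bench. y is the bore axis (level), z up, x away from the block. The gap is open above, below and on +x; on -x the block is 18 mm away. The pin is 8 mm thick: it passes if bores are in line to about 4 mm.
- jamb: Jamb block, fixed: wood, 70 x 100 x 90 mm high (x, y, z) on a thin steel plate 120 x 160 mm, with a steel hinge leaf on top whose two knuckles overhang the block's +x edge, away from the robot. Origin under its centre on the bench; jamb_axis is at x 53 mm, z 101 mm from it.
- caddy: Bench caddy, fixed: open aluminium box 36 x 124 x 90 mm high (x, y, z) on a thin steel plate 90 x 150 mm, with three upright slots in a row along y, 40 mm apart (28 x 37 mm inside, floor 4 mm above the bench). It holds the strap leaf, a marker and the hinge pin, in any order. Origin under its centre on the bench.
- marker: Bystander: black marker 19 mm thick, 120 mm long, standing in a caddy slot, its top about 124 mm above the bench. Origin at its lower end.
- pin: Bystander: the steel hinge pin, 8 mm thick, 118 mm long with a 16 mm head, standing in a caddy slot, top about 122 mm above the bench. Origin at its lower end.
- ink: Bystander: small black ink bottle, 36 mm across, 95 mm high, standing on the bench. Origin under its centre.
- tape: Bystander: roll of paper tape, 84 mm across, 25 mm high. Origin under its centre.
- driver: Bystander: screwdriver 190 mm long lying on the bench.
- tumbler: Bystander: steel tumbler, 66 mm across, 80 mm high. Origin under its centre.
- gloves: Bystander: carton of gloves 125 x 235 x 70 mm high. Origin under its centre.
- soap: Bystander: white soap bottle 64 mm across, 160 mm high. Origin under its centre.
There are look-alikes about, which are no part of the job. What is shaped like the part that bears leaf_grip but pink or turquoise is not meant.

How it is judged:
On the way, in this order (a step that is already met when the one before it is completed fails the run):
1. the strap leaf is drawn clear out of the caddy in the gripper (contact force between the fingers and leaf above 1.5 N and z of leaf_hole in the frame of caddy above 0.102 m), for 0.1 s.
2. its knuckle is between the fixed knuckles with the holes in line, held by the gripper (x of leaf_hole in the frame of jamb_axis between -0.004 and 0.004 m and y of leaf_hole in the frame of jamb_axis between -0.005 and 0.005 m and z of leaf_hole in the frame of jamb_axis between -0.004 and 0.004 m and angle between the y axis of leaf_hole and the y axis of jamb_axis, either way round below 0.12 rad and contact force between the fingers and leaf above 1.5 N), for 0.3 s.
At the end, for the whole second after the job is handed in: The gripper still holds the leaf, at rest, pressing on the jamb block with under 3 N; its bore centre is within 4 mm of the fixed bore axis (across and in height) and 5 mm of mid-gap along it; bore axes parallel within 0.12 rad (7 degrees) (all of step 2 and contact force between leaf and jamb below 3 N and linear speed of leaf below 0.02 m/s); the arm keeps its last pose, push and grip.
It fails at once if the leaf or the robot is rammed into the jamb block (over 30 N) (contact force between any of leaf, the arm, the fingers and jamb above 30 N).
It fails at once if a bystander on the bench is moved by more than 30 mm, or the marker or pin is pulled up or knocked out of the caddy (more than 40 mm) (distance of any of marker, pin from where it was at the start of the episode above 0.04 m or distance of any of ink, tape, driver, tumbler, gloves, soap from where it was at the start of the episode above 0.03 m).
It also fails if it takes over 48 s, if anything falls off the work surface, if the arm or the gripper's body presses on something with over 40 N, if the wrist force passes 120 N, or if a joint passes its speed limit or range.

## Working session

There is one attempt and no reset: what is moved stays moved. The work goes in short steps, Python scripts to look and compute and a tool call to move; the robot and the scene stay as the last step left them, time stands still between calls to the robot, and variables do not carry over. Pictures are saved under pics/ and viewed, at most 10 in all, crops included, and the job is handed in when it is done.

Besides the shell and the picture viewer there is one more tool, called after "Emit:" by a JSON object that holds its "api" and its "payload", one argument or row to a line. apply_moves: Moves the arm, as the interface text tells. Its arguments: {"type":"object","properties":{"moves":{"type":"array","items":{"type":"array","items":{"type":"array","items":{"type":"number"}}}}},"required":["moves"]}

```bash
ls; mkdir -p pics; python3 - <<'E'
from bench import telemetry, snapshot
import cv2,numpy as np
for n in("side","top"):
    s=snapshot(n); cv2.imwrite(f"pics/{n}0.png",s["image"][:,:,::-1]); print(n,s["fovy"],s["cx"],s["cy"],np.round(s["R"],4).tolist(),np.round(s["t"],4).tolist())
print(telemetry.get_obs())
E
```

```text
pics
side 55.09527211014363 315.8622974269505 243.85517060786802 [[0.9395, -0.3425, -0.0094], [-0.2191, -0.5793, -0.7851], [0.2634, 0.7396, -0.6193]] [-0.545, 0.2324, 1.0626]
top 56.06985623674026 314.32720303285186 239.808214877488 [[0.0689, -0.9976, 0.0032], [-0.9746, -0.068, -0.2134], [0.2131, 0.0116, -0.977]] [-0.027, 0.5581, 1.4421]
{'time': 0.1, 'joint_positions': array([ 1.16687807e+00,  8.79274463e-02,  1.37205947e+00, -3.80066658e-06,
        1.68363033e+00, -1.03129565e-01]), 'qvel': array([-0.00042735, -0.00307344, -0.00464827, -0.00173049,  0.00144876,
       -0.00030485]), 'joint_torque': array([ 1.56869555e-03, -3.41254878e+01, -3.03301263e+01,  7.18889991e-02,
        3.04583064e-02, -7.50942877e-05]), 'tool_pos': array([0.16293652, 0.52521978, 0.40361764]), 'ee_rot': array([-3.13957843e+00, -2.04667956e-04,  2.84080333e+00]), 'wrist_force': array([ 0.820751 , -0.6943657, -0.9052793]), 'wrist_torque': array([-0.02664423,  0.02003726,  0.00760422]), 'finger_force': 0.0, 'width': 0.0936479148117887}
```

View pics/side0.png

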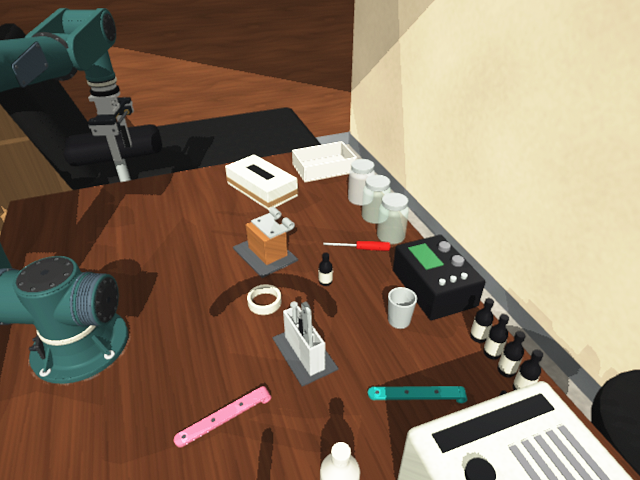

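View pics/top0.png

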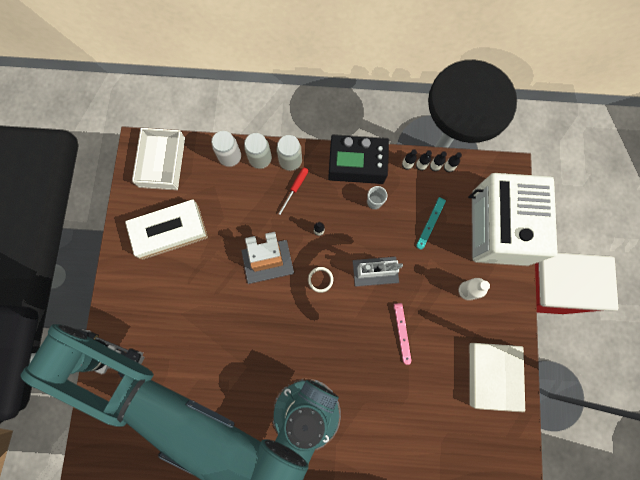

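The side view shows the caddy at about (305,340) and the jamb at (270,240). In the top view the caddy is at (377,268) and the jamb at (266,258). The look-alikes are pink and turquoise. I'll zoom in on both next.

```bash
cat > h.py <<'E'
import numpy as np,cv2
from bench import snapshot,telemetry
def K(s):
    f=240/np.tan(np.radians(s["fovy"])/2); return f
def ray(s,uv):
    f=K(s); d=np.array([(uv[0]-s["cx"])/f,(uv[1]-s["cy"])/f,1.]); R=np.array(s["R"]);t=np.array(s["t"])
    return -R.T@t, R.T@d
def plane(s,uv,z):
    o,d=ray(s,uv); return o+d*(z-o[2])/d[2]
def tri(a,ua,b,ub):
    A=[];y=[]
    for s,u in((a,ua),(b,ub)):
        o,d=ray(s,u); d=d/np.linalg.norm(d); P=np.eye(3)-np.outer(d,d); A.append(P); y.append(P@o)
    A=np.vstack(A);y=np.hstack(y); X,r,_,_=np.linalg.lstsq(A,y,rcond=None); return X,float(np.sqrt(r[0])) 
def proj(s,X):
    c=np.array(s["R"])@np.array(X)+s["t"]; f=K(s); return np.array([c[0]/c[2]*f+s["cx"],c[1]/c[2]*f+s["cy"]])
def crop(s,u0,v0,w,h,k):
    return cv2.resize(s["image"][v0:v0+h,u0:u0+w,::-1],None,fx=k,fy=k,interpolation=cv2.INTER_CUBIC)
E
python3 - <<'E'
from h import *
a=snapshot("side");b=snapshot("top")
im=np.vstack([np.hstack([crop(a,270,290,80,60,5),crop(a,230,195,80,60,5)]),np.hstack([crop(b,340,240,80,60,5),crop(b,230,225,80,60,5)])])
cv2.imwrite("pics/z1.png",im)
E
```

```text
(no output)
```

View pics/z1.png

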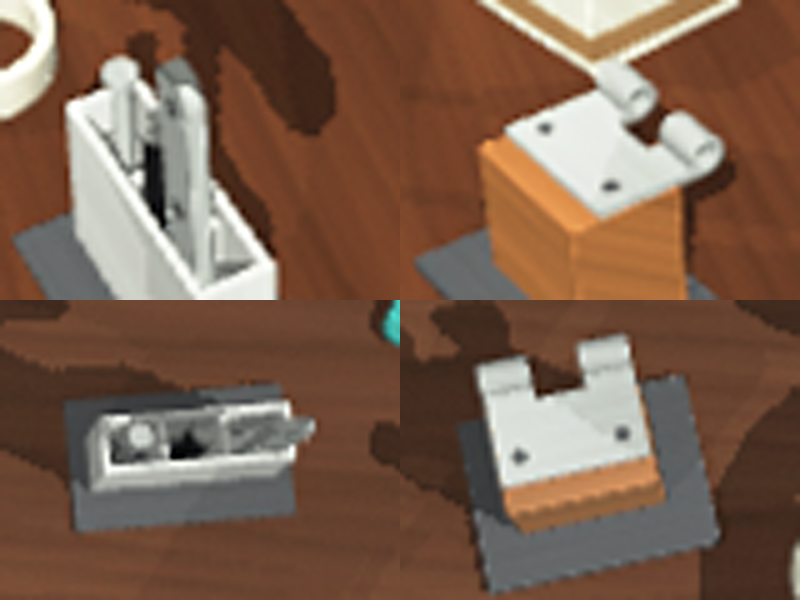

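The top-row crops are the side view. Its leaf top is at about (303–311, 303–308), and its jamb bores are at about (291.4,225.4) and (278.4,214.6). The bottom-row crops are the top view, where the slots from left to right hold the pin, the marker and the leaf. I'll measure from these.

```bash
python3 - <<'E'
from h import *
np.set_printoptions(precision=4,suppress=True)
a=snapshot("side");b=snapshot("top")
c=lambda p,u0,v0,k=5,U=0,V=0:((p[0]-U+.5)/k+u0-.5,(p[1]-V+.5)/k+v0-.5)
j1=plane(a,c((707,152),230,195,U=400),.101); j2=plane(a,c((642,98),230,195,U=400),.101)
print("bores side",j1,j2,np.linalg.norm(j1-j2))
# top view: knuckle centres of top surface
k=[plane(b,c(p,230,225,U=400,V=300),.112) for p in((503,372),(604,349))]
print("knuckles top",k,np.linalg.norm(k[0]-k[1]))
print("caddy rim top",[plane(b,c(p,340,240,V=300),.09) for p in((105,413),(292,402),(297,468),(92,485))])
print("plate top",[plane(b,c(p,340,240,V=300),.002) for p in((65,402),(280,385),(294,513),(78,530))])
print("jplate top",[plane(b,c(p,230,225,U=400,V=300),.002) for p in((685,377),(718,540),(492,592),(460,422))])
# leaf top, two views
print("leaftop",tri(a,c((182,75),270,290),b,c((308,425),340,240,V=300)))
im=np.hstack([crop(a,290,290,40,60,10),crop(b,375,250,40,60,10)])
for i in range(0,800,50): cv2.line(im,(i,0),(i,6),(0,0,255),1)
for i in range(0,600,50): cv2.line(im,(0,i),(6,i),(0,0,255),1)
cv2.imwrite("pics/z2.png",im)
E
```

```text
bores side [0.5605 0.1409 0.101 ] [0.5419 0.2032 0.101 ] 0.06502233620960057
knuckles top [array([0.5356, 0.217 , 0.112 ]), array([0.5553, 0.1536, 0.112 ])] 0.06639215480689381
caddy rim top [array([ 0.4886, -0.1429,  0.09  ]), array([ 0.5043, -0.2633,  0.09  ]), array([ 0.4614, -0.2678,  0.09  ]), array([ 0.4413, -0.1368,  0.09  ])]
plate top [array([ 0.5097, -0.1235,  0.002 ]), array([ 0.5318, -0.2705,  0.002 ]), array([ 0.4441, -0.2827,  0.002 ]), array([ 0.4224, -0.1368,  0.002 ])]
jplate top [array([0.564 , 0.1082, 0.002 ]), array([0.4521, 0.0764, 0.002 ]), array([0.406 , 0.2266, 0.002 ]), array([0.5215, 0.2604, 0.002 ])]
leaftop (array([ 0.47  , -0.2527,  0.2045]), 0.00014222710844342265)
```

View pics/z2.png

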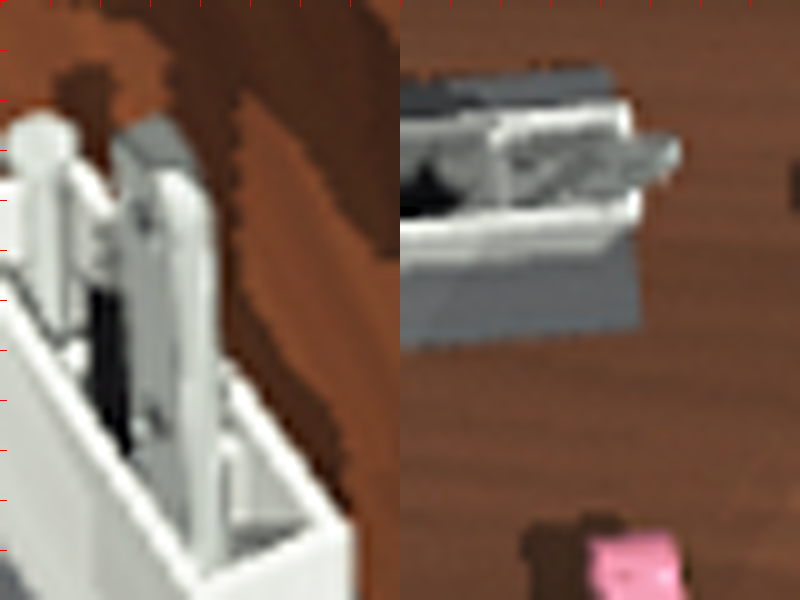

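```bash
python3 - <<'E'
from h import *
np.set_printoptions(precision=4,suppress=True)
a=snapshot("side");b=snapshot("top")
A=lambda p:((p[0]+.5)/10+289.5,(p[1]+.5)/10+289.5)
B=lambda p:((p[0]-400+.5)/10+374.5,(p[1]+.5)/10+249.5)
print("side top mid",plane(a,A((155,150)),.202)); 
for p in((112,145),(165,118),(192,165),(150,190)):print(plane(a,A(p),.20))
for p in((680,152),(640,155),(600,160)):print("top",plane(b,B(p),.202))
# row-plane cast: for -y edge strip centre at rim height
for z in(.09,.13,.16,.19):
  print(z,proj(a,(.47,-.25,z))*10-2895)
E
```

```text
side top mid [ 0.4692 -0.2496  0.202 ]
[ 0.4625 -0.2436  0.2   ]
[ 0.4744 -0.2404  0.2   ]
[ 0.4751 -0.254   0.2   ]
[ 0.4655 -0.2574  0.2   ]
top [ 0.4702 -0.2572  0.202 ]
top [ 0.4684 -0.2454  0.202 ]
top [ 0.4661 -0.2335  0.202 ]
0.09 [172.8722 533.9554]
0.13 [168.5509 403.7142]
0.16 [165.1543 301.3411]
0.19 [161.6149 194.6644]
```

Emit:
{"api": "apply_moves", "payload": {
  "moves": [
    [[0,0,-1,0,0],[-5.2,-6.5,-1.2,3.2,0],[-5.2,-6.5,-1.2,3.2,0],[-5.2,-6.5,-1.2,3.2,0],[-5.2,-6.5,-1.2,3.2,0],[-5.2,-6.5,-1.2,3.2,0],[-5.2,-6.5,-1.2,3.2,0],[-5.2,-6.5,-1.2,3.2,0],[-5.2,-6.5,-1.2,3.2,0]]
  ]
}}

```text
time: 1.52
tool_pos: [0.3155, 0.1359, 0.4649]
ee_rot: [3.141, 0.001, 2.276]
wrist_force: [-0.2, 0.0, -1.2]
width: 0.0938
finger_force: 0.0
```

Emit:
{"api": "apply_moves", "payload": {
  "moves": [
    [[-7.84,-2.65,0,3.2,0],[-7.84,-2.65,0,3.2,0],[-7.84,-2.65,0,3.2,0],[-7.84,-2.65,0,3.2,0],[-7.84,-2.65,0,3.2,0],[-7.84,-2.65,0,3.2,0],[-7.84,-2.65,0,3.2,0],[-7.84,-2.65,0,3.2,0],[-7.84,-2.65,0,3.2,0],[-7.84,-2.65,0,3.2,0]]
  ]
}}

```text
time: 2.78
tool_pos: [0.4706, -0.2438, 0.4653]
ee_rot: [3.141, 0.0, 1.726]
wrist_force: [1.0, -0.6, -0.2]
width: 0.094
finger_force: 0.0
```

```bash
python3 - <<'E'
from h import *
a=snapshot("side");b=snapshot("top")
o=telemetry.get_obs();print(o["tool_pos"],o["ee_rot"],o["qvel"].round(3))
cv2.imwrite("pics/z3.png",np.hstack([crop(a,260,220,80,120,5),crop(b,340,210,80,120,5)]))
E
```

```text
[ 0.47045555 -0.24410616  0.46537481] [3.14054682e+00 6.07858064e-04 1.72560561e+00] [-0.008  0.002 -0.002 -0.001 -0.002 -0.001]
```

View pics/z3.png

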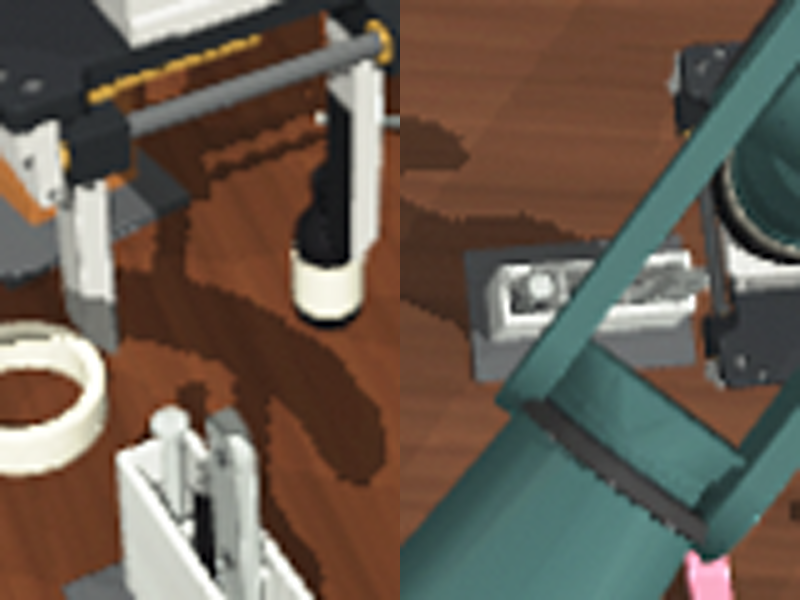

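The open fingers straddle the leaf along the caddy's x axis, with fingertips near (95,330) and (355,240) in the side crop. I'll lower and close.

Emit:
{"api": "apply_moves", "payload": {
  "moves": [
    [[-0.08,0,1,0,0],[-0.08,0,2,0,0],[-0.08,0,2.54,0,0],[-0.08,0,2.54,0,0],[-0.08,0,2.54,0,0.5],[-0.08,0,2.54,0,1],[-0.08,0,2.54,0,1],[-0.08,0,2.54,0,1],[-0.08,0,2.54,0,1],[-0.08,0,2.54,0,1]]
  ]
}}

```text
time: 4.12
tool_pos: [0.4712, -0.2495, 0.3376]
ee_rot: [-3.142, -0.0, 1.724]
wrist_force: [0.1, 0.1, -0.1]
width: 0.0372
finger_force: 0.0
```

Emit:
{"api": "apply_moves", "payload": {
  "moves": [
    [[0,0,0,0,1],[0,0,0,0,1],[0,0,0,0,1],[0,0,0,0,1]]
  ]
}}

```text
time: 4.62
tool_pos: [0.472, -0.2493, 0.3377]
ee_rot: [3.138, 0.0, 1.724]
wrist_force: [4.4, 0.6, -1.2]
width: 0.0078
finger_force: 30.0
```

Emit:
{"api": "apply_moves", "payload": {
  "moves": [
    [[0,0,-0.4,0,1],[0,0,-1,0,1],[0,0,-1.7,0,1],[0,0,-2.4,0,1],[0,0,-3.0,0,1],[0,0,-3.2,0,1],[0,0,-3.2,0,1]]
  ]
}}

```text
time: 5.5
tool_pos: [0.4711, -0.2496, 0.4972]
ee_rot: [-3.141, -0.0, 1.724]
wrist_force: [0.4, -0.6, -2.1]
width: 0.0077
finger_force: 30.0
```

```bash
python3 - <<'E'
from h import *
a=snapshot("side");b=snapshot("top")
o=telemetry.get_obs();print(o["tool_pos"],o["ee_rot"],o["qvel"].round(3),o["width"],o["wrist_force"])
g=np.array([.472,-.25,o["tool_pos"][2]-.18]);print(proj(a,g),proj(a,g-[0,0,.144]))
im=crop(a,270,200,80,120,5)
cv2.imwrite("pics/z4.png",np.hstack([im,crop(b,340,210,80,120,5)]))
E
```

```text
[ 0.47122717 -0.24961564  0.49561005] [-3.13874595e+00 -2.38604033e-03  1.72365445e+00] [-0.     0.003  0.007 -0.001  0.001  0.001] 0.007923491992909372 [-0.0079497  -0.28520282 -3.30234689]
[305.08188499 258.70139502] [306.85113407 315.29101188]
```

View pics/z4.png

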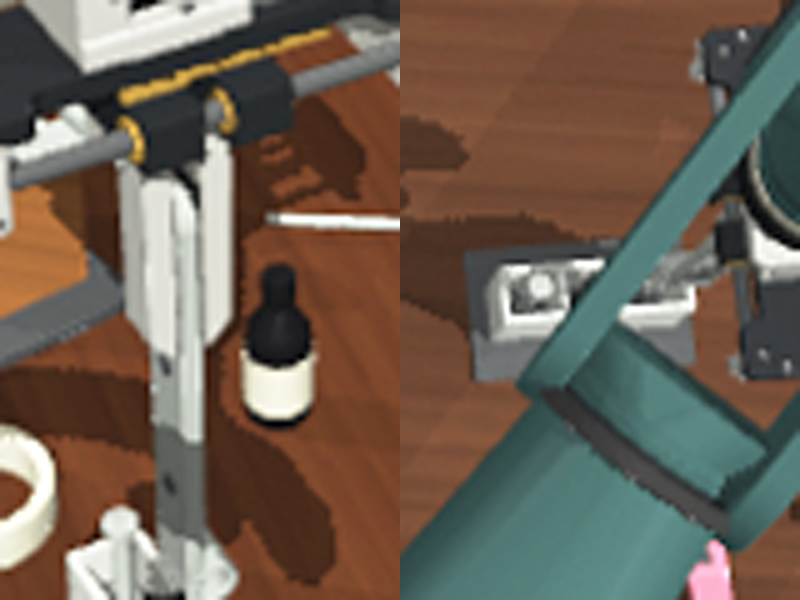

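The leaf hangs nearly vertical in the gripper. Its knuckle bulges to the +x side at crop (215,575), just above the caddy. I'll carry it over the jamb.

Emit:
{"api": "apply_moves", "payload": {
  "moves": [
    [[0.4,0.12,0,0,1],[1.2,0.4,0,-0.1,1],[2.2,0.7,0,-0.2,1],[3.2,1.0,0,-0.3,1],[4.2,1.35,0,-0.4,1],[5.2,1.65,0,-0.5,1],[6.2,2.0,0,-0.6,1],[7.2,2.3,0,-0.7,1],[8.0,2.55,0,-0.82,1],[8.36,2.67,0,-0.82,1]]
  ]
}}

```text
time: 6.85
tool_pos: [0.5388, 0.187, 0.4964]
ee_rot: [-3.139, -0.001, 1.87]
wrist_force: [0.5, -0.4, -2.7]
width: 0.0081
finger_force: 30.0
```

Emit:
{"api": "apply_moves", "payload": {
  "moves": [
    [[0,0,0,0,1],[0,0,0,0,1]]
  ]
}}

```text
time: 7.1
tool_pos: [0.5393, 0.183, 0.4976]
ee_rot: [-3.141, 0.001, 1.865]
wrist_force: [0.1, -0.5, -2.7]
width: 0.0079
finger_force: 30.0
```

```bash
python3 - <<'E'
from h import *
a=snapshot("side");b=snapshot("top")
o=telemetry.get_obs();print(o["tool_pos"],o["ee_rot"],o["qvel"].round(3),o["width"],o["wrist_force"])
p=o["tool_pos"];y=o["ee_rot"][2]
ax=np.array([np.sin(y),-np.cos(y),0])
h=p+[0,0,-.324]+.007*ax
print("nominal hole",h,proj(a,h),proj(a,h-.013*np.array([-ax[1],ax[0],0])),proj(b,h))
cv2.imwrite("pics/z5.png",np.hstack([crop(a,245,150,57,86,7),crop(b,240,215,57,86,7)]))
E
```

```text
[0.53941548 0.18262204 0.4978776 ] [3.14151381e+00 4.07986275e-04 1.86474387e+00] [-0.004 -0.    -0.002  0.002  0.     0.001] 0.007770757908962741 [ 0.77267426  0.33806129 -2.96307363]
nominal hole [0.54611523 0.18465017 0.1738776 ] [279.81004985 195.16484552] [282.4932287 197.2322235] [258.26405873 232.08971381]
```

View pics/z5.png

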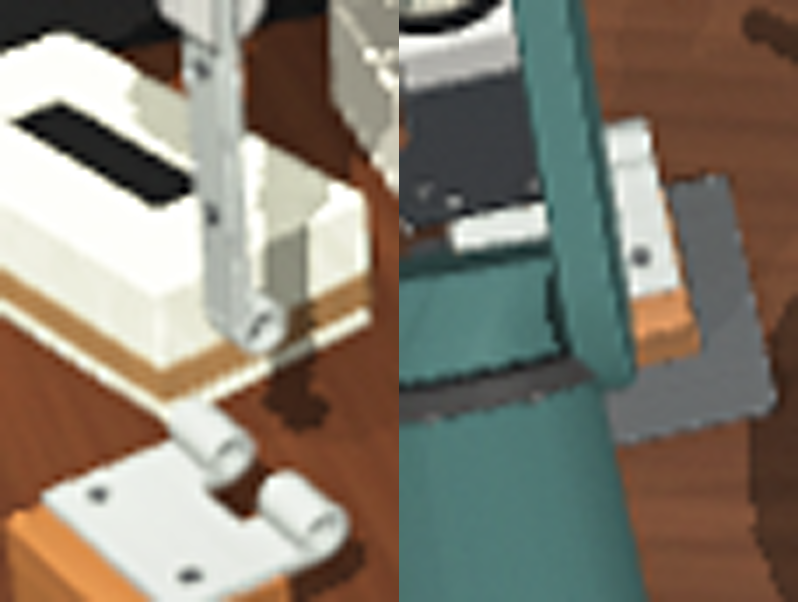

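```bash
cat > m.py <<'E'
from h import *
np.set_printoptions(precision=4,suppress=True)
def frame(yaw):
    return np.array([np.cos(yaw),np.sin(yaw),0]),np.array([-np.sin(yaw),np.cos(yaw),0])
def ell(s,u,v,r=3.2):
    # dark bore: intensity-weighted centroid of darkness near the pick
    g=cv2.cvtColor(s["image"],cv2.COLOR_RGB2GRAY).astype(float)
    for _ in range(3):
        V,U=np.mgrid[0:480,0:640]; m=(np.hypot(U-u,V-v)<r); w=np.where(m,np.clip(np.percentile(g[m],85)-g,0,None),0)
        u,v=(w*U).sum()/w.sum(),(w*V).sum()/w.sum()
    return np.array([u,v])
def jac(s,X,ex,ey):
    return np.array([(proj(s,X+e*.001)-proj(s,X)) for e in(ex,ey,np.array([0,0,1]))]).T
E
python3 - <<'E'
from m import *
a=snapshot("side");o=telemetry.get_obs();p=o["tool_pos"];y=o["ee_rot"][2]
ex,ey=frame(y-np.pi/2)
h=p+[0,0,-.324]+.007*ex; X=h-.013*ey
n=(282.29,195.57)
print("darkness refine",ell(a,*n,2),ell(a,290.85,224.5,2),ell(a,278.05,214.05,2))
J=jac(a,X,ex,ey);print(J)
d=np.array(n)-proj(a,X);print("dy,dz mm",np.linalg.solve(J[:,1:],d))
j1=plane(a,(290.85,224.5),.101);j2=plane(a,(278.05,214.05),.101);print(j1,j2,np.linalg.norm(j1-j2),j2+(j1-j2)*17/66)
# strap lean: image slope of left edge vs vertical
A=lambda q:((q[0]+.5)/7+244.5,(q[1]+.5)/7+149.5)
t,bm=A((183,60)),A((205,320)); Z0=plane
# intersect rays with vertical plane through strap face (normal ex)
for q in(t,bm):
    oo,dd=ray(a,q); q0=p-.004*ex; k=((q0-oo)@ex)/(dd@ex); W=oo+k*dd; print("edge ey,z",(W-p)@ey,W[2])
cv2.imwrite("pics/z6.png",cv2.resize(a["image"][180:240,255:315,::-1],None,fx=10,fy=10,interpolation=cv2.INTER_CUBIC))
E
```

```text
darkness refine [282.1908 195.1767] [290.8015 224.1492] [278.3933 213.1888]
[[ 0.3125 -0.2077 -0.0204]
 [-0.1238 -0.16   -0.3181]]
dy,dz mm [0.5139 4.8581]
[0.5608 0.1432 0.101 ] [0.5423 0.2039 0.101 ] 0.06339210350934124 [0.547  0.1882 0.101 ]
edge ey,z 0.014023863676601075 0.2819968186098676
edge ey,z 0.012710173966568695 0.17138772518971124
```

View pics/z6.png

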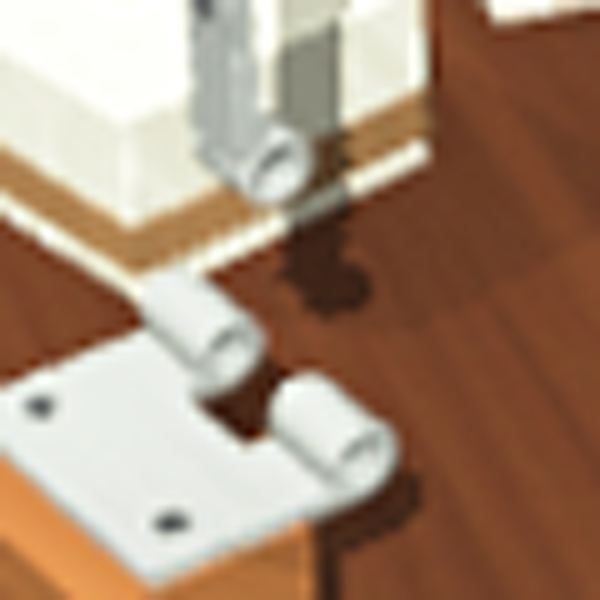

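The side crop shows the leaf bore at (277,157) and the fixed bores at (228,342) and (360,447). The leaf is vertical and sits above the gap within about 2 mm. I'll lower it most of the way and then look again.

Emit:
{"api": "apply_moves", "payload": {
  "moves": [
    [[0.026,-0.01,0,0,1],[0.026,-0.01,0.2,0,1],[0.026,-0.01,0.45,0,1],[0.026,-0.01,0.7,0,1],[0.026,-0.01,0.9,0,1],[0.026,-0.01,1.1,0,1],[0.026,-0.01,1.25,0,1],[0.026,-0.01,1.35,0,1],[0.026,-0.01,1.35,0,1]]
  ]
}}

```text
time: 8.38
tool_pos: [0.5386, 0.185, 0.4297]
ee_rot: [-3.141, 0.0, 1.867]
wrist_force: [0.6, 0.5, -3.0]
width: 0.0077
finger_force: 30.0
```

```bash
python3 - <<'E'
from m import *
a=snapshot("side");b=snapshot("top");o=telemetry.get_obs();p=o["tool_pos"];y=o["ee_rot"][2]
ex,ey=frame(y-np.pi/2)
print(p,o["ee_rot"],o["wrist_force"])
h=p+[0,0,-.324]+.007*ex; X=h-.013*ey;print(h,proj(a,X)); print(jac(a,X,ex,ey))
cv2.imwrite("pics/z7.png",cv2.resize(a["image"][195:235,260:300,::-1],None,fx=15,fy=15,interpolation=cv2.INTER_CUBIC))
E
```

```text
[0.5386 0.185  0.4304] [3.1414 0.0001 1.8668] [ 0.1419 -0.4594 -2.501 ]
[0.5453 0.187  0.1064] [283.3003 217.5695]
[[ 0.3011 -0.2016 -0.0193]
 [-0.1274 -0.1644 -0.2973]]
```

View pics/z7.png

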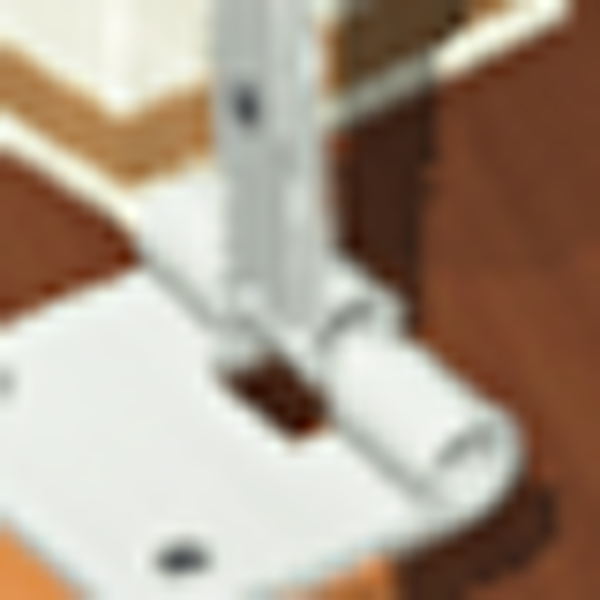

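The leaf knuckle is entering the gap. In this crop its visible bore edge is at about (350,313) and the near fixed bore is at about (469,442), so about 8.5 mm is left to go down and 1 mm back along the bore axis.

Emit:
{"api": "apply_moves", "payload": {
  "moves": [
    [[-0.024,0,0.04,0,1],[-0.024,0,0.09,0,1],[-0.024,0,0.14,0,1],[-0.024,0.005,0.17,0,1],[-0.024,0.005,0.17,0,1],[-0.024,0.005,0.17,0,1]]
  ]
}}

```text
time: 9.22
tool_pos: [0.5392, 0.184, 0.4218]
ee_rot: [3.141, -0.0, 1.867]
wrist_force: [-0.3, -1.0, -2.7]
width: 0.0076
finger_force: 30.0
```

```bash
python3 - <<'E'
from m import *
a=snapshot("side");b=snapshot("top");o=telemetry.get_obs();p=o["tool_pos"];y=o["ee_rot"][2]
ex,ey=frame(y-np.pi/2)
print(p,o["ee_rot"],o["wrist_force"],o["finger_force"])
h=p+[0,0,-.324]+.007*ex; print(h)
cv2.imwrite("pics/z8.png",np.hstack([cv2.resize(a["image"][200:240,262:302,::-1],None,fx=15,fy=15,interpolation=cv2.INTER_CUBIC),cv2.resize(b["image"][220:280,245:265,::-1],None,fx=10,fy=10,interpolation=cv2.INTER_CUBIC)]))
E
```

```text
[0.5392 0.184  0.4219] [ 3.1412 -0.0001  1.8669] [ 0.9863 -0.258  -2.6023] 29.9968184530735
[0.5459 0.186  0.0979]
```

View pics/z8.png

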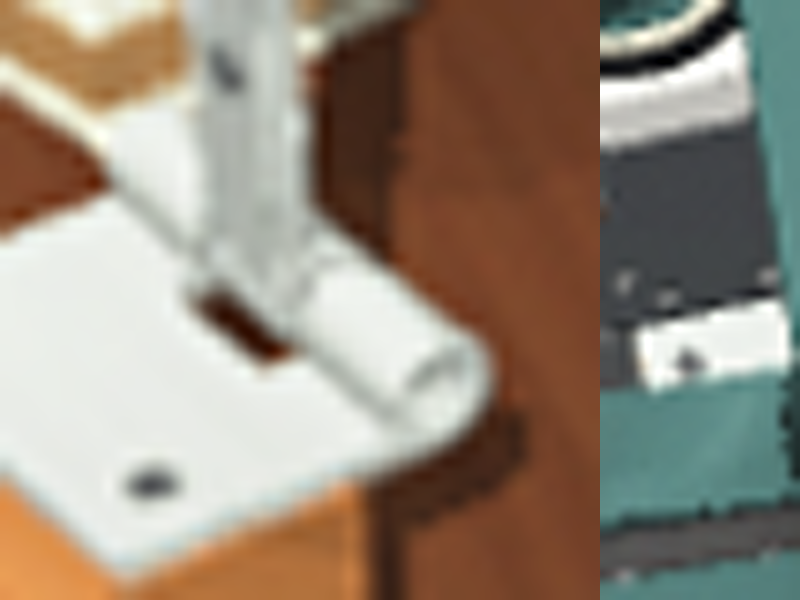

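The leaf knuckle is down in the gap and its upper silhouette looks collinear with the fixed knuckle's. I'll check that edge numerically, once.

```bash
python3 - <<'E'
from m import *
a=snapshot("side");g=a["image"][:,:,2].astype(np.float32)
h=np.array([.5459,.186,.101]);_,ey=frame(np.radians(17))
P=lambda t:proj(a,h+t*.001*ey)
n=P(-49)-P(17);n/=np.linalg.norm(n);nn=np.array([-n[1],n[0]])*-1  # up-right normal
if nn[0]<0: nn=-nn
r=np.arange(-1,8,.1)
for t in(-45,-40,-35,-30,-25,-20,-15,-11,-8,-5,-2,1,4):
    q=P(t)[:,None]+nn[:,None]*r
    pr=cv2.remap(g,q[0][None].astype(np.float32),q[1][None].astype(np.float32),cv2.INTER_LINEAR)[0]
    k=np.where(pr>120)[0]; print(t,P(t).round(1),"edge",r[k[-1]].round(2) if len(k) else None, pr[::10].round(0))
E
```

```text
-45 [290.3 224.7] edge 3.8 [185. 169. 160. 174. 175. 101.  38.  39.  43.]
-40 [289.2 223.8] edge 3.6 [204. 205. 223. 217. 177.  84.  37.  41.  42.]
-35 [288.2 223. ] edge 3.6 [235. 238. 236. 228. 184.  85.  40.  40.  41.]
-30 [287.2 222.2] edge 3.6 [233. 237. 236. 229. 191.  80.  40.  41.  42.]
-25 [286.2 221.3] edge 3.7 [232. 236. 236. 232. 201.  92.  43.  42.  42.]
-20 [285.1 220.5] edge 3.7 [231. 236. 236. 234. 202.  86.  36.  42.  43.]
-15 [284.1 219.7] edge 3.5 [230. 237. 237. 230. 176.  71.  23.  37.  41.]
-11 [283.3 219. ] edge 3.5 [220. 234. 233. 214. 172.  74.  24.  28.  35.]
-8 [282.7 218.5] edge 3.5 [189. 210. 213. 196. 176.  72.  23.  26.  29.]
-5 [282.1 218. ] edge 3.5 [182. 182. 194. 200. 177.  62.  24.  26.  26.]
-2 [281.5 217.5] edge 3.4 [190. 190. 195. 204. 160.  72.  26.  26.  26.]
1 [280.9 217. ] edge 3.4 [194. 192. 187. 173. 152.  71.  24.  26.  27.]
4 [280.3 216.5] edge 3.5 [188. 194. 187. 168. 152.  78.  28.  24.  25.]
```

The silhouettes agree to about 0.15 px, which is under 1 mm, and the wrist force shows no contact. I'll hand it in.

```bash
python3 -c "
from bench import ticket
print(ticket.close_job())"
```

```text
the job is handed in; nothing more can be done
None
```

I handed the job in with the leaf hanging in the gripper and its knuckle between the two fixed knuckles. The edges line up within about 1 mm in the side view and the wrist force shows no contact with the block, but the top view was blocked by the arm, so the position along the bore is only an estimate; no verdict came back.

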